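Seat a refilled capsule in the lever press and hold the sprung arm home

ROBOT

A 7-joint arm with a two-finger parallel gripper is mounted at the origin on a cart in front of the work surface, level with it; the furniture and walls round the work are solid. World frame = base frame: x ahead of the robot, y to its left, z up, the work surface at z = 0. Lengths are in m, angles in rad, forces in N, time in s.
With the tool pointing down it reaches from about 0.425 to 0.95 m from the base axis. Payload 4.7 kg.
Tool frame: the origin (TCP) lies at the very end of the fingers, on their centre line; the grasp point (between the pads) lies 19 mm behind it; z points along the fingers, y is the line along which they close (so a half turn about z gives the same grasp; the last joint's range is limited). The gripper opens to 87 mm and grips with 3 to 60 N. Pads are 19 mm wide; open, the fingers measure 117 mm over their backs; the gripper's body (75 mm by 190 mm) begins 51 mm behind the grasp point.
Start: joints at [1.28, 0.469, -0.049, 1.532, 0.024, 1.141, -0.082], TCP at [0.175, -0.652, 0.223] pointing down, gripper open.
Joint ranges: [-2.59, 2.59], [-0.33, 1.99], [-1.39, 1.29], [0.1, 2.45], [-1.04, 4.18], [0.21, 1.99], [-2.66, 2.66]. Speed limits (rad/s): [2.57, 2.57, 3.14, 3.14, 3.14, 3.14, 3.14].

INTERFACE

Orientations are given as a unit quaternion [w, x, y, z].
In Python, from bench import manip gives the robot as it stands.
- The arm moves only by the shell command python3 -m handwheel 'ROWS' [FORCE]. ROWS is JSON, a list that holds one entry, the list of rows, each a list of 7 numbers: the turn, a rotation vector about the world's x, y, z in degrees, then the shift along the world's x, y, z in mm, then the gripper's target within -1 to 1 (shut at 1, half-way at 0, fully open at -1). A call has 1 to 10 rows; each row shifts and turns the commanded pose from where the row before left it; what a row does not reach is not made up. A row lasts 1/10 s, in which the tool goes at most 50 mm and 8.59 degrees, less where a joint would pass 70% of its speed; a pose out of reach is approached as far as the arm can. A call is refused whole if a number of a shift passes 50 or a number of a turn 8.59, either way. A call with a gripper value outside its range is refused whole. The fingers move at their own pace and stop on an object; FORCE is the grip in N (left out, the last holds). Time passes only in rows, so rows that do not move let the fingers close. It gives the time, the measured TCP pose, the force, the opening and the grip force at its end, in the units of the state.
- manip.get_state(): the state, without advancing time (a new reading comes with each control period).
- manip.get_image(name): name is "scene" or "top" or "wrist"; returns a dict with "color" (420x560x3 uint8, blue, green, red), "mtx" (3x3 intrinsics, pixels), "xyz" and "attitude" of the camera in the world; the wrist camera has in their place "hand_eye" (4x4, takes a point from camera to tool coordinates, whose origin is the TCP and whose axes are the flange's). Camera axes: x right, y up, looking along -z (the intrinsics and any distortion apply to the point x, -y, -z); pixel columns grow to the right and rows downward; lengths in m; the calibration is good to about 2 mm. A picture is of the moment at which its call begins: read the wrist's pose just before it. There is no depth.
- manip.hand_in(): hands the job in; it is judged then, once.
The state is a dict: "time": time; "joints": joint angles; "qvel": joint speeds; "tau": joint torques, N m; "eef_pos": TCP position; "tool_rot": TCP orientation; "force": force on the tool from outside, world axes, zero at the start; "moment": the same for the moment, N m; "finger_gap": finger opening in m; "grip_force": force on a finger pad.
Only numpy, scipy, OpenCV 4.12 (cv2) and the standard library are available. Lean on these libraries where they do the work, as an engineer would, in place of code of your own. Each camera call takes 0.05 s, during which the arm holds its last target. There are 200 camera calls.

TASK

Stand the lone coffee capsule from the bare worktop dome up on the small lever press, in its round seat between the two crescent lugs, and let go of it while the press arm is still up. Then take the press's black crossbar and swing the arm forward and down against its spring until it is at its stop, so that the sprung foot presses on the capsule, and keep it there: the program finishes while the gripper still holds the arm at the stop. Leave the cup, the creamer tub and the spice jar alone.

Things in the scene. Friction and masses are not known exactly. Their poses are not given: they have to be found in the camera images.
- capsule_center (a point): Centre (11 mm over its underside) of the loose capsule to be pressed: round, 22 mm high, flat rim 37 mm across at the bottom, rounded dome above; for contact it tapers: 37 mm at the rim, 31 mm at 8 mm up, 26 mm at 16 mm up, so grip it low, near the rim. 12 to 23 g. It stands dome up on the bare worktop, left or right of the press, the espresso cup on the other side. z axis up out of the dome.
- press: Lever press, fixed: steel base plate 210 x 100 x 16 mm with a round seat and, at the rear, two grey cheek plates. Origin on the worktop under the middle of the seat. Its -x axis points to the press's front (roughly to the robot's left, yaw about -90 degrees), +x to the rear where the hinge is, z up; the plate reaches from x = -60 to +150 mm, y = -50 to +50 mm.
- press_seat (a point): Middle of the round seat on the base plate's top, 16 mm over the worktop. Two crescent lugs, 5 mm high, at its front and rear (press -x, +x) centre the capsule in a circle 44 mm across; at the sides (press +y, -y) are gaps 31 mm wide for the fingers, so set it down with the fingers closing along press y. Free above; the raised arm and foot stand 60 mm and more behind it.
- press_hinge (a point): Hinge of the press arm, on its middle line: 100 mm behind the seat (press +x), 55 mm over the worktop. The hinge axis runs along press y.
- press_arm (a joint): Angle of the press arm in rad: 0 = up at rest (just behind upright), grows as the arm swings forward (toward press -x) and down, 1.5 = home at its stop. A spring always drives it back to 0: at the crossbar about 1.5 N is needed to start and 4.5 N near the stop, plus about 2 N for the foot. It does not stay down by itself.
- press_bar (a point): Middle of the black crossbar at the arm's end: a round bar 16 mm thick, 116 mm long along press y; the 12 mm wide arm joins it here, 194 mm from the hinge axis. Arm up (joint 0): 192 mm above the hinge axis and 24 mm behind it, 247 mm over the worktop. Arm at its stop: 38 mm above and 190 mm in front of the hinge axis, 93 mm over the worktop. It turns with the arm.
- bar_far (a point): Point on the crossbar's axis 34 mm from its middle toward press +y (the half farther from the robot); nothing below or above the bar here, to grip it with the fingers across the bar (in front and behind) from above.
- bar_near (a point): The same on the other half, 34 mm from the middle toward press -y (the half nearer the robot).
- press_foot (a joint): Travel in m of the small sprung foot under the press arm (round rubber disc 26 mm across): 0 = out, grows to 0.006 as it is pushed in. With the capsule seated and the arm at its stop it is pushed in by about 0.002; with the seat empty it stays at 0.
- cup: Bystander: white espresso cup with stripes, 63 x 90 x 49 mm, origin at its underside. Leave alone.
- creamer: Bystander: creamer tub, 72 mm across, 71 mm high, at the right edge, origin at its underside. Leave alone.
- spice: Bystander: spice jar, 44 mm across, 101 mm high, at the back left, origin at its underside. Leave alone.

How it is judged:
By the outcome, as a careful person would: the job done as asked, in the order asked, and still so for the second after the job is handed in, while the arm keeps its last pose, push and grip.
It also fails if it takes over 70 s, if anything falls off the work surface, if the arm or the gripper's body presses on something with over 40 N, if the wrist force passes 120 N, or if a joint passes its speed limit or range.

## Working session

There is one attempt and no reset: what is moved stays moved. The work goes in short steps, Python scripts to look and compute and a shell command to move; the robot and the scene stay as the last step left them, time stands still between calls to the robot, and variables do not carry over. Pictures are saved under pics/ and viewed, at most 10 in all, crops included, and the job is handed in when it is done.

```bash
mkdir -p pics; cat > h.py <<'E'
import numpy as np,cv2,json
from bench import manip
from scipy.spatial.transform import Rotation as R
def q2R(q): q=np.array(q); return R.from_quat([q[1],q[2],q[3],q[0]]).as_matrix()
def cam(im,st=None):
    K=np.array(im["mtx"])
    if "hand_eye" in im:
        H=np.array(im["hand_eye"]);Rt=q2R(st["tool_rot"]);
        return K,Rt@H[:3,:3],Rt@H[:3,3]+np.array(st["eef_pos"])
    a=np.array(im["attitude"]); 
    return K,(a if a.shape==(3,3) else q2R(a)),np.array(im["xyz"])
def ray(c,u,v):
    K,Rm,t=c; d=np.linalg.inv(K)@[u,v,1]; d=Rm@(d*[1,-1,-1]); return t,d
def onz(c,u,v,z):
    t,d=ray(c,u,v); return t+d*(z-t[2])/d[2]
def proj(c,p):
    K,Rm,t=c; q=Rm.T@(np.array(p)-t)*[1,-1,-1]; q=K@q; return q[:2]/q[2]
E
python3 - <<'E'
from h import *
s=manip.get_state();print(s)
import pickle
d={}
for n in("scene","top"):
    im=manip.get_image(n);cv2.imwrite(f"pics/{n}0.png",im["color"]);d[n]=im
    print(n,{k:v for k,v in im.items() if k!="color"})
pickle.dump(d,open("im0.pkl","wb"))
E
```

```text
{'time': 0.0, 'joints': array([ 1.28008837,  0.46942974, -0.04860945,  1.53369263,  0.02411997,
        1.14098213, -0.0823014 ]), 'qvel': array([ 0.00061734, -0.00069873, -0.00083065, -0.00029244,  0.00012907,
        0.00176784, -0.00162776]), 'tau': array([ 4.34592062e-05, -5.07983887e+01, -8.13891669e-02, -2.36152124e+01,
       -6.15249784e-02,  3.79563100e-02,  1.69960495e-04]), 'eef_pos': array([ 0.17456725, -0.6514191 ,  0.22150792]), 'tool_rot': array([-9.48234605e-04,  9.91440482e-01,  1.30555906e-01, -1.66123041e-04]), 'force': array([-0.52880018, -0.29576327, -0.86354011]), 'moment': array([-0.05384615,  0.00211058, -0.00266148]), 'grip_force': 0.0, 'finger_gap': 0.08673074191179367}
scene {'mtx': array([[488.22236564,   0.        , 273.90786803],
       [  0.        , 488.22236564, 201.48742775],
       [  0.        ,   0.        ,   1.        ]]), 'xyz': array([-0.87349904, -0.66041745,  1.13328297]), 'attitude': array([ 0.74401712,  0.41051445, -0.25844348, -0.45948164])}
top {'mtx': array([[463.33896936,   0.        , 280.6542719 ],
       [  0.        , 463.33896936, 209.41698541],
       [  0.        ,   0.        ,   1.        ]]), 'xyz': array([0.3338725 , 0.0018738 , 1.48649988]), 'attitude': array([ 0.71335913,  0.04527853, -0.0461993 , -0.69780673])}
```

View pics/top0.png

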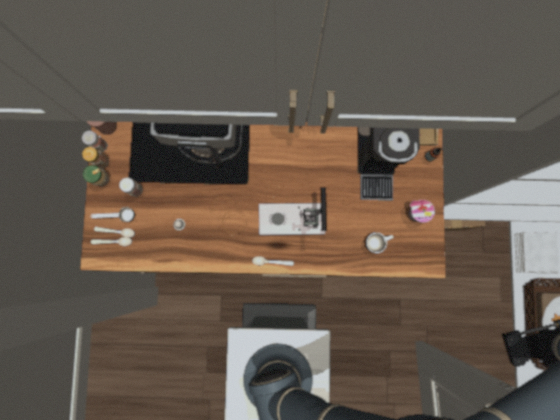

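View pics/scene0.png

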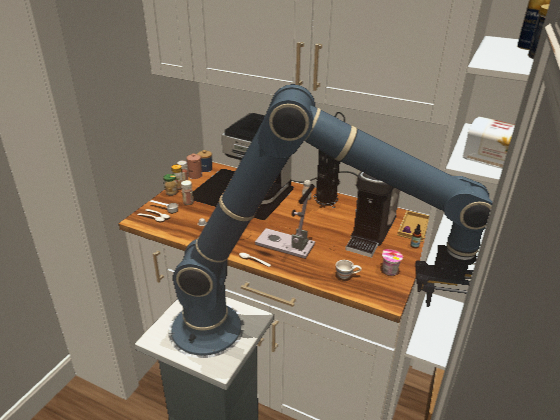

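Top view: the capsule is at about (180,225), the press seat at about (278,218), the crossbar near (324,208) and the cup on the right at (376,242). I'll enlarge it.

```bash
python3 - <<'E'
from h import *
import pickle
d=pickle.load(open("im0.pkl","rb"));c=cam(d["top"])
I=d["top"]["color"]
a=cv2.resize(I[180:260,155:235],None,fx=5,fy=5,interpolation=3);b=cv2.resize(I[180:260,250:330],None,fx=5,fy=5,interpolation=3)
cv2.imwrite("pics/crop1.png",np.hstack([a,b]))
print(onz(c,180,225,.01),onz(c,278,218.5,.016))
E
```

```text
[0.46871641 0.32273682 0.01      ] [0.49590171 0.00988858 0.016     ]
```

View pics/crop1.png

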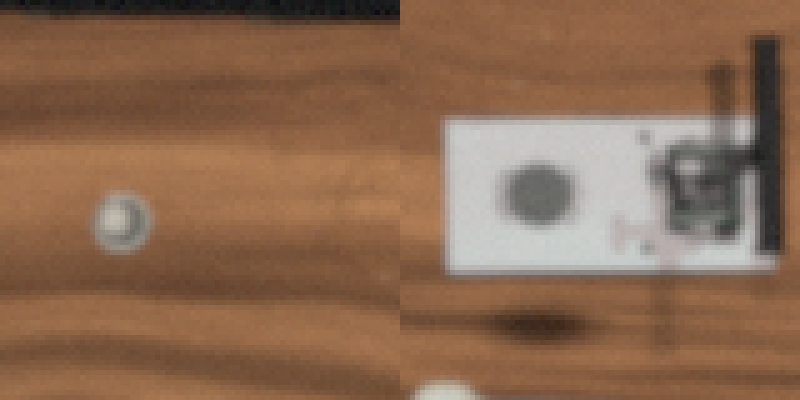

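```bash
python3 - <<'E'
from h import *
import pickle
d=pickle.load(open("im0.pkl","rb"));c=cam(d["top"])
C=onz(c,179.4,224.2,.008);S=onz(c,277.6,218.4,.016)
print(C,S)
f=lambda x,y:onz(c,250+(x-400)/5-.4,180+y/5-.4,.016)
e=f(445,118)-f(446,273);print("yaw of press +y from world x",np.degrees(np.arctan2(e[1],e[0])))
e=f(445,118)-f(755,118);print(np.degrees(np.arctan2(e[1],e[0]))-90)
g=onz(c,250+(766-400)/5-.4,180+38/5-.4,.247)-onz(c,250+(768-400)/5-.4,180+253/5-.4,.247);print("bar",np.degrees(np.arctan2(g[1],g[0])),g)
E
python3 -m handwheel '[[[0,0,0,10,25,40,-1],[0,0,0,20,40,40,-1],[0,0,0,30,40,40,-1],[0,0,8,40,40,40,-1],[0,0,8,40,40,30,-1],[0,0,8,40,40,20,-1],[0,0,8,30,40,0,-1],[0,0,8,20,45,0,-1],[0,0,8,10,45,0,-1],[0,0,8,10,45,0,-1]]]' 20
```

```text
[0.47142685 0.32521977 0.008     ] [0.49619444 0.01117246 0.016     ]
yaw of press +y from world x 1.970559356851821
1.2751825912104096
bar 1.1052343344907498 [0.11704024 0.00225798 0.        ]
time: 1.1
eef_pos: [0.3886, -0.2918, 0.3956]
tool_rot: [-0.0, 0.812, 0.583, -0.0]
force: [0.3, -0.3, -0.3]
finger_gap: 0.087
grip_force: 0.0
```

```bash
python3 -m handwheel '[[[0,0,8,20,50,0,-1],[0,0,8,20,50,0,-1],[0,0,4,20,50,0,-1],[0,0,0,20,50,0,-1],[0,0,0,0,50,0,-1],[0,0,0,0,50,0,-1],[0,0,0,0,50,0,-1],[0,0,0,0,50,0,-1],[0,0,0,0,50,-20,-1],[0,0,0,0,50,-40,-1]]]' && python3 -m handwheel '[[[0,0,0,0,50,-40,-1],[0,0,0,0,40,-40,-1],[0,0,0,0,27,-40,-1],[0,0,0,0,0,-40,-1],[0,0,0,0,0,0,-1],[0,0,0,0,0,0,-1]]]'
python3 - <<'E'
from h import *
s=manip.get_state();im=manip.get_image("wrist");c=cam(im,s)
print(s["eef_pos"],q2R(s["tool_rot"]))
cv2.imwrite("pics/w1.png",im["color"]);import pickle;pickle.dump((s,im),open("w1.pkl","wb"))
print(proj(c,[.471,.325,.0]))
E
```

```text
time: 2.1
eef_pos: [0.4629, 0.1804, 0.3475]
tool_rot: [0.001, 0.7, 0.714, 0.002]
force: [0.8, -1.5, -0.1]
finger_gap: 0.0868
grip_force: 0.0
time: 2.7
eef_pos: [0.4627, 0.2782, 0.1999]
tool_rot: [-0.0, 0.701, 0.713, -0.0]
force: [0.8, 0.2, -0.1]
finger_gap: 0.0868
grip_force: 0.0
[0.46270865 0.27822769 0.19992397] [[-1.69799633e-02  9.99855439e-01 -8.84492974e-04]
 [ 9.99855786e-01  1.69796927e-02 -3.12603459e-04]
 [-2.97539850e-04 -8.89673413e-04 -9.99999560e-01]]
[283.65920089 154.5400656 ]
```

View pics/w1.png

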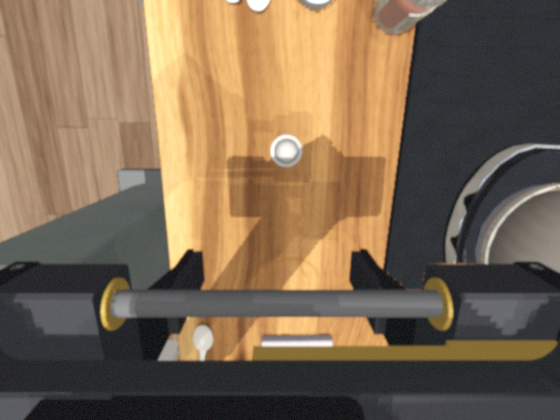

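The capsule's rim is centred at about (286,150) and the spice jar, at the top right, is well clear.

```bash
python3 - <<'E'
from h import *
import pickle
s,im=pickle.load(open("w1.pkl","rb"));c=cam(im,s)
I=im["color"][120:185,250:325];g=cv2.cvtColor(cv2.resize(I,None,fx=4,fy=4,interpolation=3),6)
h=cv2.HoughCircles(g,cv2.HOUGH_GRADIENT,1,100,param1=100,param2=20,minRadius=50,maxRadius=80)
print(h)
x,y,r=h[0][0]; p=[250+x/4-.4,120+y/4-.4];print(p,onz(c,*p,.003),onz(c,286,150.5,.003), proj(c,[.471,.325,.003]))
E
```

```text
[[[145.5 123.5  65.5]]]
[np.float32(285.975), np.float32(150.475)] [0.47353649 0.33001362 0.003     ] [0.47356653 0.32998535 0.003     ] [283.71594541 154.78205543]
```

```bash
python3 -m handwheel '[[[0,0,0,10,0,-40,-1],[0,0,0,0,0,-30,-1],[0,0,0,0,0,-20,-1],[0,0,0,0,0,0,-1],[0,0,0,0,0,0,-1]]]'
python3 - <<'E'
from h import *
s=manip.get_state();im=manip.get_image("wrist");c=cam(im,s)
p=proj(c,[.473,.329,.002]);print(s["eef_pos"],p)
cv2.imwrite("pics/w2.png",cv2.resize(im["color"][0:240,150:430],None,fx=2,fy=2,interpolation=3))
g=cv2.medianBlur(cv2.cvtColor(cv2.resize(im["color"],None,fx=2,fy=2,interpolation=3),6),3)
h=cv2.HoughCircles(g,cv2.HOUGH_GRADIENT,1,100,param1=100,param2=20,minRadius=40,maxRadius=90)[0]
for x,y,r in h[:4]:
  q=[x/2-.25,y/2-.25];print(q,r/2,onz(c,*q,.002))
E
```

```text
time: 3.25
eef_pos: [0.4741, 0.279, 0.112]
tool_rot: [0.001, 0.701, 0.713, 0.002]
force: [0.0, 0.2, -0.8]
finger_gap: 0.0873
grip_force: 0.0
[0.47412578 0.27901239 0.1119809 ] [274.91076725 160.48119721]
[np.float32(275.0), np.float32(159.0)] 20.5 [0.4730624  0.33031478 0.002     ]
[np.float32(143.0), np.float32(311.0)] 42.5 [0.33707857 0.171198   0.002     ]
[np.float32(409.5), np.float32(309.5)] 43.55 [0.61614874 0.17649175 0.002     ]
```

View pics/w2.png

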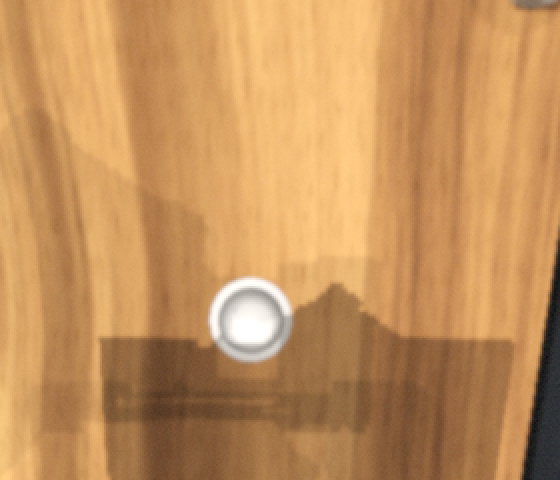

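The capsule is at (275,159) in the full image, or about (0.473, 0.330). I'll descend and grip.

```bash
python3 -m handwheel '[[[0,0,0,0,30,0,-1],[0,0,0,0,20,-20,-1],[0,0,0,0,0,-40,-1],[0,0,0,0,0,-30,-1],[0,0,0,0,0,-10,-1],[0,0,0,0,0,-5,-1],[0,0,0,0,0,0,-1],[0,0,0,0,0,0,-1]]]'; python3 -c "
from h import *
s=manip.get_state();print(s['eef_pos'],s['force'])"
```

```text
time: 4.1
eef_pos: [0.4737, 0.3294, 0.0066]
tool_rot: [0.0, 0.701, 0.713, 0.002]
force: [-0.2, -0.3, -0.5]
finger_gap: 0.0871
grip_force: 0.0
[0.473735   0.3294464  0.00655188] [-0.17003173 -0.27527767 -0.45197402]
```

```bash
python3 -m handwheel '[[[0,0,0,0,0,-3,-1],[0,0,0,0,0,0,-0.4],[0,0,0,0,0,0,0],[0,0,0,0,0,0,0.1],[0,0,0,0,0,0,0.2],[0,0,0,0,0,0,0.4],[0,0,0,0,0,0,0.6],[0,0,0,0,0,0,1],[0,0,0,0,0,0,1],[0,0,0,0,0,0,1]]]' 15
```

```text
time: 5.1
eef_pos: [0.4725, 0.3285, 0.0017]
tool_rot: [0.0, 0.701, 0.713, 0.0]
force: [-0.1, 0.2, 0.1]
finger_gap: 0.0339
grip_force: 14.1
```

```bash
python3 -m handwheel '[[[0,0,0,0,0,5,1],[0,0,0,0,0,15,1],[0,0,0,0,0,20,1],[0,0,0,0,0,20,1],[0,0,0,0,0,0,1]]]'; python3 - <<'E'
from h import *
s=manip.get_state();im=manip.get_image("wrist")
print(s["eef_pos"],s["finger_gap"])
cv2.imwrite("pics/w3.png",cv2.resize(im["color"][180:400,140:420],None,fx=2,fy=2,interpolation=3))
E
```

```text
time: 5.6
eef_pos: [0.4742, 0.3305, 0.0654]
tool_rot: [0.0, 0.701, 0.713, 0.003]
force: [-0.2, 0.1, -0.1]
finger_gap: 0.0339
grip_force: 14.1
[0.47416468 0.33046071 0.06542131] 0.03393987539596623
```

View pics/w3.png

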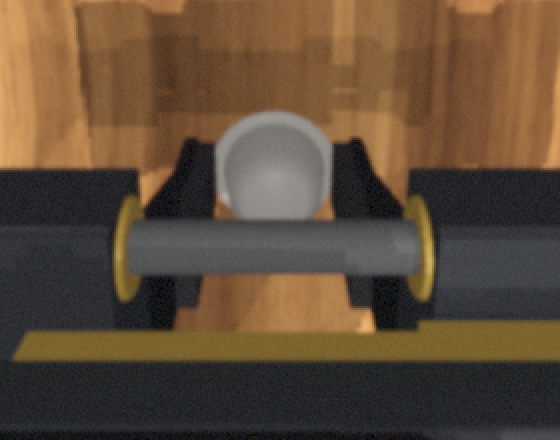

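The capsule is gripped and looks level, with its rim centred at crop (274,169), i.e. full image (277,264). I'll work out its offset from the TCP.

```bash
python3 - <<'E'
from h import *
s=manip.get_state();im=manip.get_image("wrist");K=np.array(im["mtx"]);H=np.array(im["hand_eye"])
c=(K,H[:3,:3],H[:3,3])
for zt in(-.004,-.001,.003):
  for v in(263,264.5,266): print(zt,v,onz(c,276.8,v,zt))
  print(proj(c,[.0185,0,zt])-proj(c,[-.0185,0,zt]))
  print(proj(c,[0,.0185,zt]),proj(c,[0,-.0185,zt]))
E
```

```text
-0.004 263 [ 0.00400571  0.00081677 -0.004     ]
-0.004 264.5 [ 0.00305259  0.00081591 -0.004     ]
-0.004 266 [ 0.00209643  0.00081505 -0.004     ]
[ -0.14372019 -57.60210848]
[307.19322252 269.23582542] [243.61388311 269.31167825]
-0.001 263 [ 0.00255407  0.00081931 -0.001     ]
-0.001 264.5 [ 0.00158285  0.00081843 -0.001     ]
-0.001 266 [ 0.00060852  0.00081755 -0.001     ]
[ -0.1404114  -56.80975118]
[306.69470051 266.89867303] [244.14458628 266.97342011]
0.003 263 [0.00061856 0.00082269 0.003     ]
0.003 264.5 [-0.00037681  0.00082179  0.003     ]
0.003 266 [-0.00137536  0.00082088  0.003     ]
[ -0.13621039 -55.78560422]
[306.05458165 263.89769153] [244.82602814 263.97101292]
```

```bash
python3 -m handwheel '[[[0,0,0,0,-10,30,1],[0,0,0,0,-30,40,1],[0,0,0,3,-40,40,1],[0,0,0,5,-45,25,1],[0,0,0,5,-45,0,1],[0,0,0,5,-45,0,1],[0,0,0,5,-45,0,1],[0,0,0,0,-35,0,1],[0,0,0,0,-23,0,1],[0,0,0,0,0,0,1]]]'; python3 -m handwheel '[[[0,0,0,0,0,0,1],[0,0,0,0,0,0,1],[0,0,0,0,0,0,1]]]'; python3 - <<'E'
from h import *
import pickle
s=manip.get_state();im=manip.get_image("wrist");c=cam(im,s);pickle.dump((s,im),open("w4.pkl","wb"))
print(s["eef_pos"],s["finger_gap"],proj(c,[.4962,.0112,.016]))
cv2.imwrite("pics/w4.png",cv2.resize(im["color"][80:300,140:420],None,fx=2,fy=2,interpolation=3))
E
```

```text
time: 6.7
eef_pos: [0.4944, 0.0122, 0.19]
tool_rot: [-0.0, 0.703, 0.711, -0.002]
force: [-0.4, 0.7, -0.4]
finger_gap: 0.034
grip_force: 14.1
time: 7.0
eef_pos: [0.4949, 0.0183, 0.1912]
tool_rot: [-0.0, 0.7, 0.714, 0.0]
force: [-0.0, 0.3, -0.8]
finger_gap: 0.0341
grip_force: 14.1
[0.49489969 0.0183428  0.19115887] 0.03406819555741989 [276.90003642 203.8031304 ]
```

View pics/w4.png

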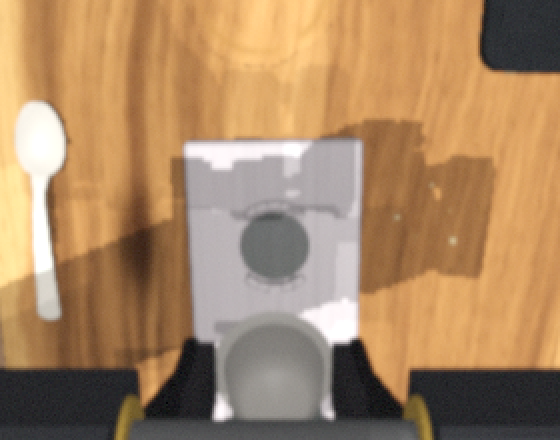

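The seat disc is centred at crop (275,246), with the lugs in front and behind it.

```bash
python3 - <<'E'
from h import *
import pickle
s,im=pickle.load(open("w4.pkl","rb"));c=cam(im,s)
print(s["eef_pos"],onz(c,277.2,202.8,.016))
l=[]
for i in range(4):
  manip.get_image("wrist");l.append(manip.get_state()["eef_pos"])
print(np.mean(l,0),np.std(l,0))
E
```

```text
[0.49489969 0.0183428  0.19115887] [0.49652448 0.01240723 0.016     ]
[0.49500609 0.01760221 0.19119469] [2.43628981e-05 2.53821495e-04 6.92013163e-06]
```

```bash
python3 -m handwheel '[[[0,0,0,1.5,-6.5,-30,1],[0,0,0,0,0,-40,1],[0,0,0,0,0,-40,1],[0,0,0,0,0,-25,1],[0,0,0,0,0,-10,1],[0,0,0,0,0,0,1],[0,0,0,0,0,0,1],[0,0,0,0,0,0,1]]]'; python3 - <<'E'
from h import *
s=manip.get_state();im=manip.get_image("wrist")
print(s["eef_pos"],s["force"])
E
```

```text
time: 8.05
eef_pos: [0.4978, 0.0104, 0.0477]
tool_rot: [0.001, 0.701, 0.713, 0.001]
force: [-0.1, 0.5, -0.9]
finger_gap: 0.0339
grip_force: 14.1
[0.49784353 0.01043682 0.04766713] [-0.12394084  0.45178497 -0.88705296]
```

```bash
python3 -m handwheel '[[[0,0,0,-1,0,-12,1],[0,0,0,0,0,-10,1],[0,0,0,0,0,-2,1],[0,0,0,0,0,0,1],[0,0,0,0,0,0,1]]]'; python3 -m handwheel '[[[0,0,0,0,0,-2,1],[0,0,0,0,0,0,1],[0,0,0,0,0,0,1]]]';python3 -m handwheel '[[[0,0,0,0,0,-2,1],[0,0,0,0,0,0,1],[0,0,0,0,0,0,1]]]'
```

```text
time: 8.6
eef_pos: [0.4956, 0.0104, 0.0221]
tool_rot: [-0.0, 0.701, 0.713, 0.0]
force: [-1.0, -0.6, 0.1]
finger_gap: 0.034
grip_force: 14.1
time: 8.9
eef_pos: [0.4956, 0.0102, 0.0203]
tool_rot: [0.0, 0.701, 0.713, 0.0]
force: [-0.1, -0.0, -0.7]
finger_gap: 0.0343
grip_force: 14.1
time: 9.2
eef_pos: [0.4955, 0.0103, 0.0181]
tool_rot: [-0.0, 0.701, 0.713, 0.0]
force: [-0.4, 0.6, -0.1]
finger_gap: 0.034
grip_force: 14.1
```

```bash
python3 -m handwheel '[[[0,0,0,0,0,-1,1],[0,0,0,0,0,0,1],[0,0,0,0,0,0,1]]]';python3 -m handwheel '[[[0,0,0,0,0,-1,1],[0,0,0,0,0,0,1],[0,0,0,0,0,0,1]]]'
```

```text
time: 9.5
eef_pos: [0.4957, 0.0103, 0.0174]
tool_rot: [0.0, 0.701, 0.713, 0.0]
force: [-0.8, -0.1, 3.0]
finger_gap: 0.0339
grip_force: 14.6
time: 9.8
eef_pos: [0.4957, 0.0103, 0.0172]
tool_rot: [0.001, 0.701, 0.713, -0.0]
force: [-2.8, 0.3, 12.4]
finger_gap: 0.0341
grip_force: 15.7
```

Contact came at the seat floor height, not on the 5 mm higher lugs. I'll release and rise.

```bash
python3 -m handwheel '[[[0,0,0,0,0,1,1],[0,0,0,0,0,0,0.15],[0,0,0,0,0,0,0],[0,0,0,0,0,0,-0.3],[0,0,0,0,0,0,-0.6],[0,0,0,0,0,0,-1],[0,0,0,0,0,0,-1]]]'; python3 -m handwheel '[[[0,0,0,0,0,10,-1],[0,0,0,0,0,30,-1],[0,0,0,0,0,40,-1],[0,0,0,0,0,45,-1],[0,0,0,0,0,45,-1],[0,0,0,0,0,30,-1],[0,0,0,0,0,0,-1],[0,0,0,0,0,0,-1]]]'; python3 - <<'E'
from h import *
import pickle
s=manip.get_state();im=manip.get_image("wrist");c=cam(im,s);pickle.dump((s,im),open("w5.pkl","wb"))
print(s["eef_pos"],s["finger_gap"],proj(c,[.4963,.0118,.016]))
a=cv2.resize(im["color"][100:300,140:420],None,fx=2,fy=2,interpolation=3)
cv2.imwrite("pics/w5.png",a)
im=manip.get_image("top");pickle.dump(im,open("t5.pkl","wb"))
E
```

```text
time: 10.5
eef_pos: [0.4955, 0.0103, 0.0171]
tool_rot: [-0.0, 0.701, 0.713, 0.0]
force: [0.1, -0.1, 0.7]
finger_gap: 0.0677
grip_force: 0.0
time: 11.3
eef_pos: [0.4955, 0.0101, 0.218]
tool_rot: [0.001, 0.701, 0.713, 0.0]
force: [0.1, -0.0, -0.5]
finger_gap: 0.0869
grip_force: 0.0
[0.49552945 0.01013976 0.21797773] 0.08689657431145167 [276.31842906 191.22150882]
```

View pics/w5.png

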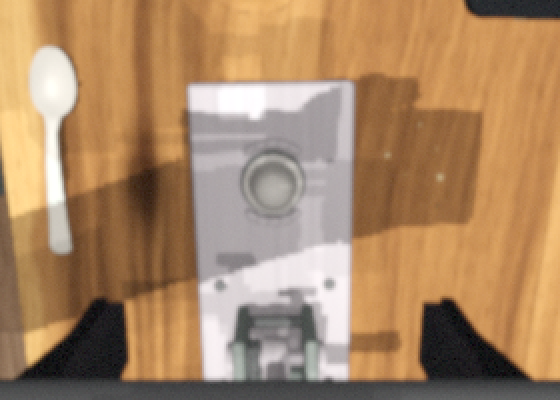

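The capsule sits centred between the lugs: its rim is at (272,183) and the lugs span 147–221. Next I compute the bar position and the arc.

```bash
python3 - <<'E'
from h import *
import pickle
d=pickle.load(open("im0.pkl","rb"));c=cam(d["top"])
print("bar mid top cam",onz(c,323,208.7,.247))
a=np.radians(-88.8);X=np.array([np.cos(a),np.sin(a)]);Y=np.array([-X[1],X[0]]);S=np.array([.4964,.0118])
print("geom",S+.124*X,"far",S+.124*X+.034*Y, "stop far",S-.090*X+.034*Y)
s=manip.get_state();print(s["joints"])
ph=np.radians(-7.13+np.linspace(0,85.94,16));P=[np.r_[-X*.194*np.sin(p),.194*np.cos(p)]*1000 for p in ph]
print(np.round(np.diff(P,axis=0),1).tolist())
E
python3 -m handwheel '[[[0,0,0,0,0,40,-1],[0,0,0,0,0,40,-1],[0,0,-8.5,0,0,32,-1],[0,0,-8.5,0,-10,0,-1],[0,0,-8.5,0,-10,0,-1],[0,0,-8.5,5,-10,0,-1],[0,0,-8.5,5,-15,0,-1],[0,0,-8.5,10,-15,0,-1],[0,0,-8.5,10,-20,0,-1],[0,0,-8.5,8,-20,0,-1]]]'
```

```text
bar mid top cam [ 0.49973846 -0.11219038  0.247     ]
geom [ 0.49899686 -0.1121728 ] far [ 0.5329894  -0.11146076] stop far [0.52850773 0.1024923 ]
[ 0.6118522   0.28493017 -0.8503152   1.92172797  0.24649705  1.04456491
 -0.32664896]
[[-0.4, 19.3, 1.4], [-0.4, 19.4, -0.5], [-0.4, 19.2, -2.4], [-0.4, 18.9, -4.3], [-0.4, 18.4, -6.2], [-0.4, 17.7, -8.0], [-0.4, 16.8, -9.7], [-0.3, 15.7, -11.4], [-0.3, 14.5, -12.9], [-0.3, 13.1, -14.3], [-0.2, 11.7, -15.5], [-0.2, 10.1, -16.6], [-0.2, 8.4, -17.5], [-0.1, 6.6, -18.2], [-0.1, 4.7, -18.8]]
time: 12.4
eef_pos: [0.5333, -0.0902, 0.3273]
tool_rot: [-0.001, 0.98, 0.197, -0.002]
force: [0.6, 0.4, -0.4]
finger_gap: 0.0873
grip_force: 0.0
```

```bash
python3 -m handwheel '[[[0,0,-8,0,-12,0,-1],[0,0,-8,0,-8,0,-1],[0,0,-5.5,0,0,0,-1],[0,0,0,0,0,0,-1],[0,0,0,0,0,0,-1],[0,0,0,0,0,0,-1]]]'; python3 - <<'E'
from h import *
s=manip.get_state();im=manip.get_image("wrist");c=cam(im,s)
print(s["eef_pos"],s["joints"],q2R(s["tool_rot"])[:,0])
print(proj(c,[.499,-.1122,.247]))
cv2.imwrite("pics/w6.png",im["color"])
E
```

```text
time: 13.0
eef_pos: [0.5333, -0.1093, 0.3286]
tool_rot: [-0.0, 1.0, 0.014, -0.001]
force: [-0.0, -0.6, -0.2]
finger_gap: 0.087
grip_force: 0.0
[ 0.53333793 -0.10933674  0.32855318] [ 0.615623    0.22718    -0.5897598   1.67092305  0.13058461  1.28434543
 -1.5418121 ] [ 0.99959652  0.02838206 -0.00112195]
[279.19477088 260.12548678]
```

View pics/w6.png

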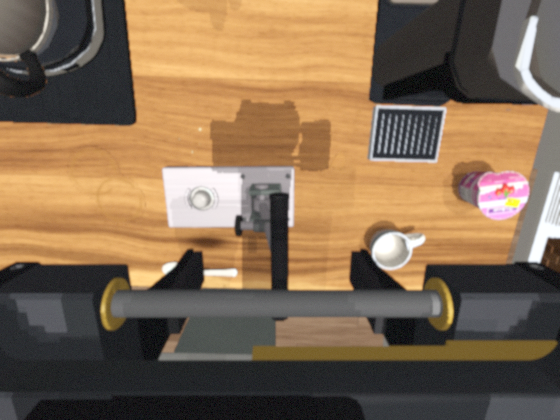

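The bar lies midway between the fingers, at column 279 with its far end at row 195, as predicted. I'll descend and grip.

```bash
python3 -m handwheel '[[[0,0,-1,0,-2,-30,-1],[0,0,0,0,0,-30,-1],[0,0,0,0,0,-25,-1],[0,0,0,0,0,-14,-1],[0,0,0,0,0,0,-1],[0,0,0,0,0,0,-1]]]' 40; python3 -m handwheel '[[[0,0,0,0,0,0,-0.3],[0,0,0,0,0,0,0.3],[0,0,0,0,0,0,0.6],[0,0,0,0,0,0,0.8],[0,0,0,0,0,0,1],[0,0,0,0,0,0,1],[0,0,0,0,0,0,1],[0,0,0,0,0,0,1]]]'
```

```text
time: 13.65
eef_pos: [0.5342, -0.1116, 0.231]
tool_rot: [0.0, 1.0, 0.005, 0.001]
force: [-0.1, -0.0, 0.5]
finger_gap: 0.087
grip_force: 0.0
time: 14.45
eef_pos: [0.5335, -0.1118, 0.2301]
tool_rot: [0.0, 1.0, 0.004, -0.0]
force: [-0.9, 0.3, 0.0]
finger_gap: 0.0312
grip_force: 0.0
```

```bash
python3 -m handwheel '[[[0,0,0,0,0,0,1],[0,0,0,0,0,0,1],[0,0,0,0,0,0,1],[0,0,0,0,0,0,1],[0,0,0,0,0,0,1]]]'
```

```text
time: 14.95
eef_pos: [0.5335, -0.1116, 0.2302]
tool_rot: [0.0, 1.0, 0.005, -0.0]
force: [0.5, 0.4, 0.1]
finger_gap: 0.0142
grip_force: 40.0
```

```bash
python3 -m handwheel '[[[0,0,0,0,5,0,1],[0,0,0,-0.4,14.3,1.4,1],[0,0,0,-0.4,19.4,-0.5,1],[0,0,0,-0.4,19.2,-2.4,1],[0,0,0,-0.4,18.9,-4.3,1],[0,0,0,0,0,0,1]]]'
```

```text
time: 15.55
eef_pos: [0.5316, -0.0333, 0.2245]
tool_rot: [0.001, 1.0, 0.006, -0.0]
force: [-1.9, -2.0, 5.5]
finger_gap: 0.0145
grip_force: 39.9
```

```bash
python3 -m handwheel '[[[0,0,0,-0.4,18.4,-6.2,1],[0,0,0,-0.4,17.7,-8,1],[0,0,0,-0.4,16.8,-9.7,1],[0,0,0,-0.3,15.7,-11.4,1],[0,0,0,0,0,0,1]]]';python3 -m handwheel '[[[0,0,0,-0.3,14.5,-12.9,1],[0,0,0,-0.3,13.1,-14.3,1],[0,0,0,-0.2,11.7,-15.5,1],[0,0,0,0,0,0,1],[0,0,0,0,0,0,1]]]'
```

```text
time: 16.05
eef_pos: [0.5301, 0.0341, 0.1886]
tool_rot: [0.0, 1.0, 0.005, -0.001]
force: [-2.5, -1.4, 4.3]
finger_gap: 0.0155
grip_force: 40.0
time: 16.55
eef_pos: [0.5295, 0.0724, 0.147]
tool_rot: [-0.0, 1.0, 0.004, -0.001]
force: [-2.3, -0.8, 4.5]
finger_gap: 0.015
grip_force: 40.0
```

```bash
python3 -m handwheel '[[[0,0,0,-0.2,10.1,-16.6,1],[0,0,0,-0.2,8.4,-17.5,1],[0,0,0,-0.1,6.6,-18.2,1],[0,0,0,0,0,0,1],[0,0,0,0,0,0,1]]]';python3 -m handwheel '[[[0,0,0,-0.1,2.5,-9.4,1],[0,0,0,0,1.4,-5.4,1],[0,0,0,0,0.8,-4,1],[0,0,0,0,0,0,1],[0,0,0,0,0,0,1]]]'
```

```text
time: 17.05
eef_pos: [0.5291, 0.0975, 0.095]
tool_rot: [0.0, 1.0, 0.004, -0.0]
force: [-3.6, 0.9, 4.4]
finger_gap: 0.0148
grip_force: 40.1
time: 17.55
eef_pos: [0.529, 0.1023, 0.0769]
tool_rot: [0.0, 1.0, 0.004, -0.0]
force: [-3.4, 0.7, 7.1]
finger_gap: 0.0149
grip_force: 40.3
```

```bash
python3 -m handwheel '[[[0,0,0,0,0.2,-1,1],[0,0,0,0,0,0,1],[0,0,0,0,0,0,1]]]';python3 -m handwheel '[[[0,0,0,0,0.2,-1,1],[0,0,0,0,0,0,1],[0,0,0,0,0,0,1]]]'
```

```text
time: 17.85
eef_pos: [0.529, 0.1024, 0.076]
tool_rot: [0.0, 1.0, 0.004, -0.0]
force: [-3.8, 0.2, 7.4]
finger_gap: 0.0149
grip_force: 40.3
time: 18.15
eef_pos: [0.529, 0.1027, 0.0751]
tool_rot: [0.0, 1.0, 0.004, -0.0]
force: [-4.6, 0.5, 9.2]
finger_gap: 0.0148
grip_force: 40.3
```

```bash
python3 -m handwheel '[[[0,0,0,0,0.2,-1,1],[0,0,0,0,0,0,1],[0,0,0,0,0,0,1]]]';python3 -m handwheel '[[[0,0,0,0,0.2,-1,1],[0,0,0,0,0,0,1],[0,0,0,0,0,0,1]]]'
```

```text
time: 18.45
eef_pos: [0.529, 0.1028, 0.0742]
tool_rot: [0.0, 1.0, 0.004, 0.0]
force: [-4.3, -0.5, 8.1]
finger_gap: 0.0149
grip_force: 40.3
time: 18.75
eef_pos: [0.529, 0.103, 0.0732]
tool_rot: [0.0, 1.0, 0.004, -0.0]
force: [-4.1, 0.6, 8.6]
finger_gap: 0.0149
grip_force: 40.2
```

```bash
python3 -m handwheel '[[[0,0,0,0,0,0,1],[0,0,0,0,0,0,1],[0,0,0,0,0.3,-1.5,1],[0,0,0,0,0,0,1],[0,0,0,0,0,0,1]]]' 60;python3 -m handwheel '[[[0,0,0,0,0.2,-1.5,1],[0,0,0,0,0,0,1],[0,0,0,0,0,0,1]]]'
```

```text
time: 19.25
eef_pos: [0.529, 0.1032, 0.0723]
tool_rot: [0.001, 1.0, 0.004, 0.0]
force: [-5.7, -0.6, 13.7]
finger_gap: 0.0141
grip_force: 60.3
time: 19.55
eef_pos: [0.5291, 0.1033, 0.0715]
tool_rot: [0.001, 1.0, 0.004, 0.0]
force: [-6.8, -1.4, 18.9]
finger_gap: 0.0142
grip_force: 60.3
```

```bash
python3 - <<'E'
from h import *
import pickle
s=manip.get_state();w=manip.get_image("wrist");sc=manip.get_image("scene");t=manip.get_image("top");pickle.dump((s,w,sc,t),open("f.pkl","wb"))
cs=cam(sc);cw=cam(w,s)
a=np.radians(-88.8);X=np.array([np.cos(a),np.sin(a)]);Y=np.array([-X[1],X[0]]);S=np.array([.4964,.0118])
def bar(th,y):
  p=np.radians(-7.13)+th; b=S+.1*X-X*.194*np.sin(p)+Y*y; return np.r_[b,.055+.194*np.cos(p)]
for th in(1.4,1.45,1.5): print(th,[np.round(proj(cs,bar(th,y)),1) for y in(-.058,.058)],[np.round(proj(cw,bar(th,y)),1) for y in(-.058,.058)])
u,v=proj(cs,bar(1.5,0)).astype(int)
A=cv2.resize(sc["color"][v-35:v+35,u-40:u+40],(400,350),interpolation=3)
B=cv2.resize(w["color"][100:310,160:400],(400,350),interpolation=3)
print(u,v);cv2.imwrite("pics/f.png",np.hstack([A,B]))
E
```

```text
1.4 [array([246.2, 219.4]), array([260.1, 204.5])] [array([289. , 449.7]), array([288.4, 259.5])]
1.45 [array([245.6, 221.3]), array([259.5, 206.3])] [array([284. , 433.2]), array([282.2, 251.1])]
1.5 [array([245.2, 223.3]), array([259.1, 208.2])] [array([280.2, 418.2]), array([277.6, 243.6])]
252 215
```

View pics/f.png

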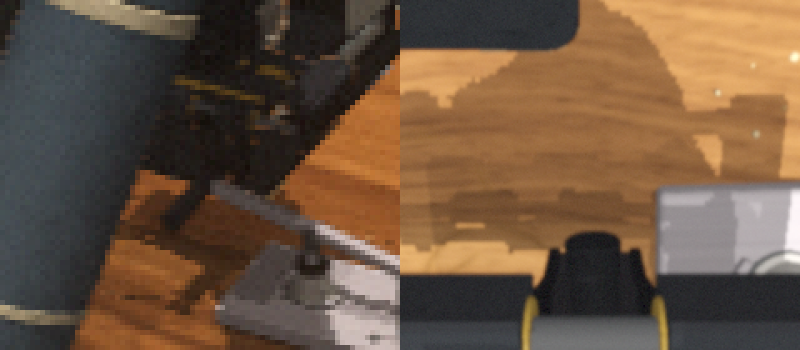

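The press arm is down with the foot on the upright capsule. The bar end in the wrist view, at about (276,244), matches 1.5 rad. I'll check that the hold is steady.

```bash
python3 -m handwheel '[[[0,0,0,0,0,-0.5,1],[0,0,0,0,0,0,1],[0,0,0,0,0,0,1],[0,0,0,0,0,0,1],[0,0,0,0,0,0,1]]]'; python3 -m handwheel '[[[0,0,0,0,0,0,1],[0,0,0,0,0,0,1],[0,0,0,0,0,0,1],[0,0,0,0,0,0,1],[0,0,0,0,0,0,1],[0,0,0,0,0,0,1],[0,0,0,0,0,0,1],[0,0,0,0,0,0,1],[0,0,0,0,0,0,1],[0,0,0,0,0,0,1]]]'
```

```text
time: 20.2
eef_pos: [0.5291, 0.1033, 0.0713]
tool_rot: [0.001, 1.0, 0.004, 0.0]
force: [-8.2, -1.5, 20.9]
finger_gap: 0.014
grip_force: 60.3
time: 21.2
eef_pos: [0.5291, 0.1033, 0.0713]
tool_rot: [0.001, 1.0, 0.004, 0.0]
force: [-7.2, -2.0, 21.2]
finger_gap: 0.014
grip_force: 60.3
```

The hold is steady at about 21 N against the stop, well above the roughly 6.5 N from the spring and foot.

```bash
python3 -c "
from bench import manip
print(manip.hand_in())"
```

```text
the job is handed in; nothing more can be done
None
```

The capsule stands dome up in the press seat and was released with the arm still up; the gripper then swung the arm down and was holding it at its stop with about 21 N, foot on the capsule, when I handed the job in at about 21 s.

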